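# Put the gouges away and bring out the carved medallions

### The arm

A 6-joint arm with a two-finger parallel gripper is mounted at the origin on the work surface. World frame = base frame: x ahead of the robot, y to its left, z up, the work surface at z = 0. Lengths are in m, angles in rad, forces in N, time in s.
With the tool pointing down it reaches from about 0.325 to 0.775 m from the base axis. Payload 9.3 kg.
Tool frame: the origin (TCP) lies midway between the tips of the shut fingers; the grasp point (between the pads) lies 19 mm behind it; z points along the fingers, y is the line along which they close (so a half turn about z gives the same grasp; the last joint's range is limited). The gripper opens to 85 mm and grips with 20 to 120 N. Pads are 22 mm wide; open, the fingers measure 114 mm over their backs; the gripper's body (76 mm by 85 mm) begins 54 mm behind the grasp point. The pads swing forward as they close: fully open they stand 13 mm farther back than shut.
Start: joints at [1.079, 0.259, 0.021, 1.334, 0, 1.418], TCP at [0.183, 0.519, 0.231] pointing down, gripper open.
Joint ranges: [-3.04, 3.04], [-0.91, 1.82], [-1.04, 1.36], [-1.92, 1.95], [-1.52, 1.45], [-3.14, 3.14]. Speed limits (rad/s): [2.22, 2.22, 2.79, 3.14, 3.14, 3.14].

### API

Orientations are given as [roll, pitch, yaw] about the fixed x, y, z axes, in that order (R = Rz(yaw) Ry(pitch) Rx(roll)).
In Python, from station import robot, cams gives the robot as it stands.
- The arm moves only by the shell command python3 -m pendant 'ROWS' [FORCE]. ROWS is a JSON object of lists of equal length, an entry for each row: "angular": the turn, a rotation vector about the tool's x, y, z in rad, a list of three; "translation": the shift along the tool's x, y, z in mm, a list of three; "hand": the closure, from 0 (fully open) to 1 (shut). A call has 1 to 20 rows; each row is the pose to reach, as a shift and turn from the pose commanded when the call began, along the tool's axes at that moment; what a row does not reach only later rows make up. A row lasts 1/12 s, in which the tool goes at most 41.7 mm and 7.16 degrees, less where a joint would pass 70% of its speed; a pose out of reach is approached as far as the arm can. A call with a gripper value outside its range is refused whole. The fingers move at their own pace and stop on an object; FORCE is the grip in N (left out, the last holds). Time passes only in rows, so rows that repeat a pose let the fingers close. It gives the time, the measured TCP pose, the force, the opening and the grip force at its end, in the units of the state.
- robot.get_state(): the state, without advancing time (a new reading comes with each control period).
- cams.snapshot(name): name is "scene" or "top"; returns the picture (420x560x3 uint8, blue, green, red); there is no depth.
- cams.camera_model(name): a dict with "fov_y" (degrees; the focal length in pixels is half the picture's height over the tangent of half this angle, whatever the lens; pixels are square), "cx", "cy" (the principal point, pixels), "xyz" and "orientation" of the camera in the world. Camera axes: x right, y up, looking along -z (the intrinsics and any distortion apply to the point x, -y, -z); pixel columns grow to the right and rows downward; lengths in m; the calibration is good to about 2 mm. A picture is of the moment at which its call begins. camera_model takes no time and is no camera call.
- robot.sign_off(): hands the job in; it is judged then, once.
The state is a dict: "time_s": time; "q": joint angles; "qvel": joint speeds; "joint_torque": joint torques, N m; "tool_pos": TCP position; "tool_rot": TCP orientation; "force": force on the tool from outside, world axes, zero at the start; "moment": the same for the moment, N m; "grip_width": finger opening in m; "finger_force": force on a finger pad.
Only numpy, scipy, OpenCV 4.12 (cv2) and the standard library are available. Lean on these libraries where they do the work, as an engineer would, in place of code of your own. Each camera call takes 0.05 s, during which the arm holds its last target. There are 200 camera calls.

### The job

At the carver's bench, push the part-open tray with the blue lip fully home. Then hook a fingertip behind the red lip of the other tray and draw that tray gently out to its stop, so that the medallions lying in it come out with it. Use the fingertips only: do not pinch either lip, do not lift anything, and leave the other things on the bench and on the cases where they stand.

Things in the scene. Friction and masses are not known exactly. Their poses are not given: they have to be found in the camera images.
- blue_case: wooden tray case with a blue strip on its roof's front edge, box (mm) 180 deep x 150 wide, roof 60 above the table; origin on the table under its middle. x points into the case: the tray slides out along -x. An 8 mm base board with two rails (tops 18 above the table, inner faces at y +-63) runs forward to x = -285. Fixed; place and yaw vary and the two cases may swap sides.
- red_case: wooden tray case with a red strip on its roof's front edge, box (mm) 180 deep x 150 wide, roof 60 above the table; origin on the table under its middle. x points into the case: the tray slides out along -x. An 8 mm base board with two rails (tops 18 above the table, inner faces at y +-63) runs forward to x = -285. Fixed; place and yaw vary and the two cases may swap sides.
- blue_tray (a joint): how far the blue-lipped gouge tray is drawn out, in m: 0 fully home, 0.13 at its stop. It starts part open, 0.05 to 0.10. It slides with a steady friction of about 2 N plus slight damping and stays where it is left.
- red_tray (a joint): how far the red-lipped medallion tray is drawn out, in m: 0 fully home, 0.13 at its end stop. It starts shut or up to 8 mm ajar. Friction as the other tray.
- blue_lip_edge (a point): middle of the inner top edge of the blue lip, the upright strip across the tray front: 110 mm wide, 12 thick front to back, top 47 above the table. Axes as the case's. Behind it (+x) is a finger well 48 long with the tray floor 15 above the table, open above and at both ends, never under the roof; then the tray's front wall, top 48 above the table.
- red_lip_edge (a point): middle of the inner top edge of the red lip, the upright strip across the tray front: 110 mm wide, 12 thick front to back, top 47 above the table. Axes as the case's. Behind it (+x) is a finger well 48 long with the tray floor 15 above the table, open above and at both ends, never under the roof; then the tray's front wall, top 48 above the table.
- blue_lip_front (a point): middle of the outer face (towards -x) of the blue lip, 30 mm above the table: the face to push on when shutting. Axes as the case's.
- red_lip_front (a point): middle of the outer face (towards -x) of the red lip, 30 mm above the table: the face to push on when shutting. Axes as the case's.
- medallion_1: carved round wooden medallion, 58 mm diameter, 13 thick, 30 g, lying loose in the red-lipped tray (hidden under the case roof while the tray is shut); origin at the centre of its underside.
- medallion_2: carved round wooden medallion, 58 mm diameter, 13 thick, 30 g, lying loose in the red-lipped tray (hidden under the case roof while the tray is shut); origin at the centre of its underside.
- figurine: carved wooden figurine with a conical hat, 84 mm tall, 42 diameter, standing on the roof of the red case about 20 mm behind its middle; origin under its foot. Bystander.
- wax_jar: small jar with brass lid, 50 mm tall, 44 diameter, standing on the roof of the blue case about 20 mm behind its middle; origin under it. Bystander.
- mallet: dark wooden carver's mallet lying on the table on the left (+y): handle from x = -90 mm, head 75 x 60 x 60 from x = 62 to 138 mm, x along the handle towards the head; origin at table level. Bystander.
- mug: blue ceramic mug, 85 mm tall, 76 diameter, on the right (-y); origin under it. Bystander.
- brush: dusting brush, about 200 mm long, lying on the right; origin at table level, x along it. Bystander.
- bowl_blank: turned pale wooden blank, 90 mm diameter, 38 high, on the left; origin under it. Bystander.

How it is judged:
By the outcome, as a careful person would: the job done as asked, in the order asked, and still so for the second after the job is handed in, with the robot touching nothing.
It also fails if it takes over 51 s, if anything falls off the work surface, if the arm or the gripper's body presses on something with over 40 N, if the wrist force passes 120 N, or if a joint passes its speed limit or range.

## Working session

There is one attempt and no reset: what is moved stays moved. The work goes in short steps, Python scripts to look and compute and a shell command to move; the robot and the scene stay as the last step left them, time stands still between calls to the robot, and variables do not carry over. Pictures are saved under pics/ and viewed, at most 10 in all, crops included, and the job is handed in when it is done.

```bash
ls; mkdir -p pics; python3 - <<'E'
from station import robot, cams
import cv2
for n in("scene","top"):
    cv2.imwrite(f"pics/{n}0.png",cams.snapshot(n)); print(cams.camera_model(n))
print(robot.get_state())
E
```

```text
pics
{'fov_y': 51.02400857966165, 'cx': 273.9561437934412, 'cy': 206.56128278097458, 'xyz': array([ 1.26065254, -0.63309649,  0.82892106]), 'orientation': array([ 0.85944064, -0.02241522,  0.80062524])}
{'fov_y': 42.47956493340096, 'cx': 288.01422244376846, 'cy': 211.32317969645666, 'xyz': array([0.2746799 , 0.03170334, 1.88654437]), 'orientation': array([ 0.19197013, -0.00763037, -1.57928917])}
{'time_s': 0.1, 'q': array([1.07939090e+00, 2.59174681e-01, 2.08391375e-02, 1.33370270e+00,
       2.60378869e-05, 1.41821345e+00]), 'qvel': array([-0.00042477, -0.00113444,  0.00224872, -0.00053177, -0.00066232,
       -0.00188729]), 'joint_torque': array([ 7.18225027e-03, -5.56692803e+01,  3.45073020e+01,  1.15842809e-02,
       -9.85353358e-05,  1.80085391e-05]), 'tool_pos': array([0.18267771, 0.5185148 , 0.23070613]), 'tool_rot': array([-3.14036912e+00, -2.14496467e-04,  2.80276996e+00]), 'force': array([ 0.52257305, -0.01138386,  0.06123308]), 'moment': array([ 0.07997063, -0.02864372, -0.03349962]), 'finger_force': 0.0, 'grip_width': 0.0854668451622936}
```

View pics/scene0.png

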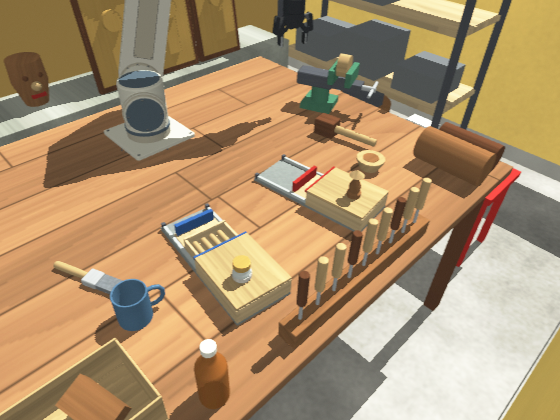

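View pics/top0.png

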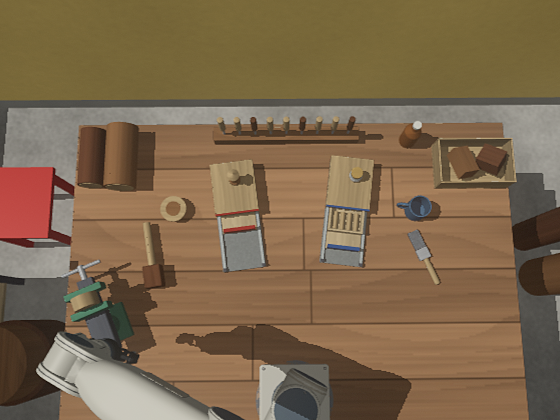

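The scene view shows the red case at about (345,195) and the blue case at about (240,265). In the top view the red-lip tray is on the left, with its lip near (240,228), and the blue one is on the right, with its lip near (345,248). Next I'll measure both lips with colour masks.

```bash
cat > h.py <<'E'
import numpy as np, cv2
from station import robot, cams
from scipy.spatial.transform import Rotation as Ro
def ray(n,uv,z):
    m=cams.camera_model(n); f=210/np.tan(np.radians(m['fov_y']/2)); R=Ro.from_euler('xyz',m['orientation']).as_matrix()
    uv=np.atleast_2d(uv).astype(float)
    d=np.c_[(uv[:,0]-m['cx'])/f,-(uv[:,1]-m['cy'])/f,-np.ones(len(uv))]@R.T
    return m['xyz']+d*((z-m['xyz'][2])/d[:,2])[:,None]
def blobs(n,col,im,amin=25):
    h=cv2.cvtColor(im,cv2.COLOR_BGR2HSV)
    k=cv2.inRange(h,(100,120,50),(125,255,255)) if col=='blue' else cv2.inRange(h,(0,190,90),(5,255,255))|cv2.inRange(h,(174,190,90),(180,255,255))
    N,L,s,c=cv2.connectedComponentsWithStats(k)
    return [(s[i],c[i],np.argwhere(L==i)[:,::-1]) for i in range(1,N) if s[i,4]>=amin]
E
python3 - <<'E'
from h import *
np.set_printoptions(precision=4,suppress=True)
for n in("top","scene"):
    im=cv2.imread(f"pics/{n}0.png")
    for col in("red","blue"):
        for s,c,p in blobs(n,col,im):
            r=cv2.minAreaRect(p.astype(np.float32)); b=cv2.boxPoints(r)
            # midpoints of short sides
            e=[np.linalg.norm(b[i]-b[(i+1)%4]) for i in range(2)]
            m=[(b[0]+b[1])/2,(b[2]+b[3])/2] if e[0]<e[1] else [(b[1]+b[2])/2,(b[3]+b[0])/2]
            for z in (.047,.06):
                w=ray(n,m,z); print(n,col,s,z,w[:,:2].ravel(),'len',np.linalg.norm(w[0]-w[1]),'thin',min(e))
E
python3 - <<'E'
import cv2
a=cv2.imread('pics/top0.png')[140:280,190:400]
cv2.imwrite('pics/c0.png',cv2.resize(a,None,fx=3.8,fy=3.8,interpolation=cv2.INTER_CUBIC))
E
```

```text
top blue [327 205  42   6  46] 0.047 [ 0.653  -0.1211  0.6349 -0.2633] len 0.1433598383038031 thin 1.1099901
top blue [327 205  42   6  46] 0.06 [ 0.6504 -0.12    0.6324 -0.2612] len 0.1423467190075361 thin 1.1099901
top blue [328 244  31   7  92] 0.047 [ 0.5131 -0.121   0.4993 -0.2245] len 0.10440193826809632 thin 2.9768412
top blue [328 244  31   7  92] 0.06 [ 0.5115 -0.1199  0.4977 -0.2227] len 0.1036641331793173 thin 2.9768412
scene red [293 167  23  18 108] 0.047 [0.5815 0.229  0.5973 0.1182] len 0.11194215041031232 thin 7.598864
scene red [293 167  23  18 108] 0.06 [0.5928 0.2147 0.6084 0.1057] len 0.11008103164808951 thin 7.598864
scene red [456 173  64  93 679] 0.047 [0.9903 0.6749 1.0751 0.1828] len 0.4993389343605735 thin 17.437737
scene red [456 173  64  93 679] 0.06 [0.9948 0.6532 1.0782 0.1693] len 0.49103706543952375 thin 17.437737
scene blue [175 209  38  26 433] 0.047 [ 0.5296 -0.1277  0.5164 -0.2375] len 0.1105685819549335 thin 10.936447
scene blue [175 209  38  26 433] 0.06 [ 0.5417 -0.1361  0.5288 -0.2441] len 0.10873029975618692 thin 10.936447
scene blue [194 232  52  26  71] 0.047 [ 0.6406 -0.1111  0.6238 -0.2577] len 0.14748888023058165 thin 1.3416544
scene blue [194 232  52  26  71] 0.06 [ 0.6509 -0.1198  0.6344 -0.2639] len 0.14503677151898164 thin 1.3416544
```

View pics/c0.png

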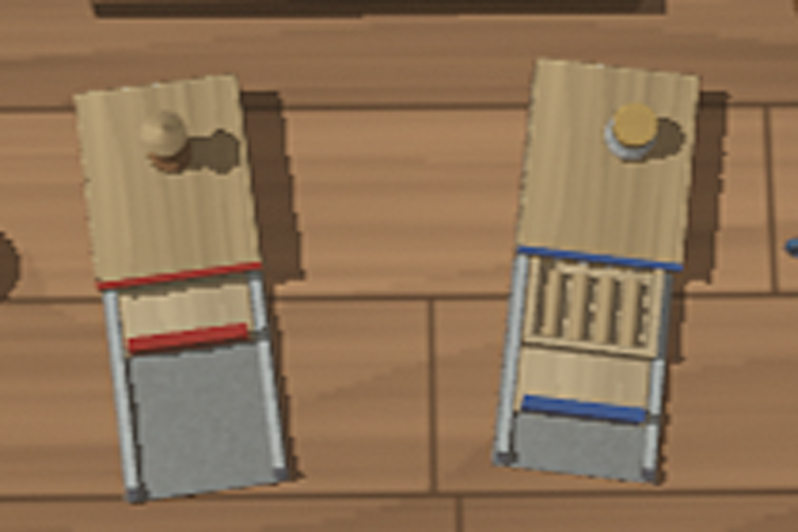

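The crop shows both trays clearly. The red lip's inner edge runs about (128,340)–(247,325) in crop pixels, and the blue lip's about (523,396)–(645,410).

```bash
python3 - <<'E'
from h import *
np.set_printoptions(precision=4,suppress=True)
C=lambda p:(np.array(p)+.5)/3.8-.5+[190,140]
for nm,strip,lip,rail in(("red",[(98,286),(261,265)],[(129,340),(248,325)],[(137,497),(279,477)]),("blue",[(517,249),(683,268)],[(523,397),(645,411)],[(504,461),(651,478)])):
    s=ray("top",C(strip),.06); l=ray("top",C(lip),.047); r=ray("top",C(rail),.018)
    for t,q in(("strip",s),("lip",l),("railend",r)):
        d=q[1]-q[0]; print(nm,t,q.mean(0)[:2],'len',np.linalg.norm(d),'yaw',np.degrees(np.arctan2(d[0],-d[1])))
    m=s.mean(0)-r.mean(0); print('axis yaw',np.degrees(np.arctan2(m[1],m[0])),np.hypot(*m[:2]))
# current picture for red mask, rows/px
im=cv2.imread("pics/top0.png"); h=cv2.cvtColor(im,cv2.COLOR_BGR2HSV); print(h[228,240],h[229,240],h[213,240])
E
```

```text
red strip [0.628  0.1906] len 0.1484208027188149 yaw 7.09394204856854
red lip [0.5778 0.1832] len 0.10851571344473308 yaw 6.881023131691522
red railend [0.4403 0.1666] len 0.12988458765107644 yaw 7.577634598209276
axis yaw 7.303847088743986 0.1892203119836574
blue strip [ 0.641  -0.1907] len 0.151538020209688 yaw -7.069433902555024
blue lip [ 0.5098 -0.1739] len 0.11063478403797974 yaw -7.026905327610855
blue railend [ 0.4536 -0.1695] len 0.1345908480412854 yaw -7.051236633985116
axis yaw -6.445315156940353 0.18863774020528293
[  3 173 158] [  3 175 157] [14 97 71]
```

```bash
cat >> h.py <<'E'
def go(x,y,z,yawdeg):
    s=robot.get_state(); R=Ro.from_euler('xyz',s['tool_rot'])
    print('shift mm',np.round(R.inv().apply(np.array([x,y,z])-s['tool_pos'])*1000,1),'turn',np.round((R.inv()*Ro.from_euler('xyz',[np.pi,0,np.radians(yawdeg)])).as_rotvec(),3),'t',s['time_s'],'pos',np.round(s['tool_pos'],4),'F',np.round(s['force'],1))
E
python3 -c "
from h import *
go(.462,-.168,.12,173)"
```

```text
shift mm [-491.6 -554.5  111.3] turn [-0.001 -0.    -0.217] t 0.1 pos [0.1827 0.5185 0.2307] F [ 0.5 -0.   0.1]
```

```bash
python3 -m pendant '{"angular":[[0,0,-0.217],[0,0,-0.217],[0,0,-0.217],[0,0,-0.217],[0,0,-0.217],[0,0,-0.217],[0,0,-0.217],[0,0,-0.217],[0,0,-0.217],[0,0,-0.217],[0,0,-0.217],[0,0,-0.217],[0,0,-0.217],[0,0,-0.217],[0,0,-0.217],[0,0,-0.217],[0,0,-0.217],[0,0,-0.217],[0,0,-0.217],[0,0,-0.217]],"translation":[[-492,-555,111],[-492,-555,111],[-492,-555,111],[-492,-555,111],[-492,-555,111],[-492,-555,111],[-492,-555,111],[-492,-555,111],[-492,-555,111],[-492,-555,111],[-492,-555,111],[-492,-555,111],[-492,-555,111],[-492,-555,111],[-492,-555,111],[-492,-555,111],[-492,-555,111],[-492,-555,111],[-492,-555,111],[-492,-555,111]],"hand":[1,1,1,1,1,1,1,1,1,1,1,1,1,1,1,1,1,1,1,1]}' 40
python3 -c "
from h import *
go(.462,-.168,.028,173)"
```

```text
time_s: 1.77
tool_pos: [0.4624, -0.17, 0.1191]
tool_rot: [3.141, -0.002, 3.017]
force: [-0.7, 0.2, -0.7]
grip_width: 0.0003
finger_force: 0.0
shift mm [ 0.4  1.9 91.1] turn [ 0.001 -0.002 -0.003] t 1.7667 pos [ 0.4624 -0.17    0.1191] F [-0.7  0.2 -0.7]
```

Hovering in front of the blue lip. I'll descend, then look.

```bash
python3 -m pendant '{"angular":[[0,0,0],[0,0,0],[0,0,0],[0,0,0],[0,0,0],[0,0,0],[0,0,0]],"translation":[[0,2,25],[0,2,50],[0,2,70],[0,2,85],[0,2,91],[0,2,91],[0,2,91]],"hand":[1,1,1,1,1,1,1]}'
python3 - <<'E'
from h import *
a=cams.snapshot("scene")[150:300,130:310]; b=cams.snapshot("top")[190:290,300:400]
cv2.imwrite('pics/c1.png',np.hstack([cv2.resize(a,(540,450)),cv2.resize(b,(260,450)) ]))
go(.462,-.168,.028,173)
E
```

```text
time_s: 2.35
tool_pos: [0.4626, -0.1657, 0.0299]
tool_rot: [3.142, 0.0, 3.021]
force: [0.5, 0.0, 0.1]
grip_width: -0.0
finger_force: 0.0
shift mm [ 0.9 -1.9  2.4] turn [-0.001  0.002  0.001] t 2.45 pos [ 0.4632 -0.1662  0.0304] F [ 0.4  0.4 -0.4]
```

View pics/c1.png

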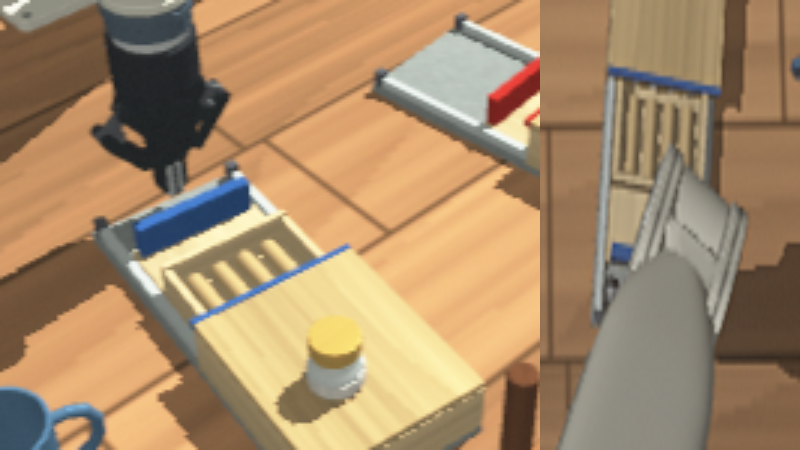

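The shut fingertips sit on the blue lip's outer side, near its middle: about (175,190) in the left crop, with the lip at (195,215). Pushing along tool -x.

```bash
python3 -m pendant '{"angular":[[0,0,0],[0,0,0],[0,0,0],[0,0,0],[0,0,0],[0,0,0],[0,0,0],[0,0,0],[0,0,0],[0,0,0],[0,0,0],[0,0,0],[0,0,0],[0,0,0],[0,0,0],[0,0,0],[0,0,0],[0,0,0]],"translation":[[-5,-1,0],[-10,-2,0],[-15,-2,0],[-20,-2,0],[-25,-2,0],[-30,-2,0],[-35,-2,0],[-40,-2,0],[-45,-2,0],[-50,-2,0],[-55,-2,0],[-60,-2,0],[-65,-2,0],[-70,-2,0],[-75,-2,0],[-80,-2,0],[-85,-2,0],[-90,-2,0]],"hand":[1,1,1,1,1,1,1,1,1,1,1,1,1,1,1,1,1,1]}'
python3 - <<'E'
from h import *
b=cams.snapshot("scene"); 
for s,c,p in blobs("scene","blue",b): print(s,c)
E
```

```text
time_s: 3.95
tool_pos: [0.5522, -0.1792, 0.0292]
tool_rot: [3.142, -0.0, 3.02]
force: [-2.7, -0.8, 0.2]
grip_width: -0.0002
finger_force: 1.2
[187 222  39  28 455] [205.89450549 235.47692308]
[194 232  52  26  61] [219.13114754 244.45901639]
```

```bash
python3 -m pendant '{"angular":[[0,0,0],[0,0,0],[0,0,0],[0,0,0],[0,0,0]],"translation":[[-3,0,0],[-6,0,0],[-9,0,0],[-12,0,0],[-12,0,0]],"hand":[1,1,1,1,1]}'
python3 -m pendant '{"angular":[[0,0,0],[0,0,0],[0,0,0]],"translation":[[-2,0,0],[-4,0,0],[-4,0,0]],"hand":[1,1,1]}'
```

```text
time_s: 4.42
tool_pos: [0.5643, -0.1806, 0.0293]
tool_rot: [3.141, 0.001, 3.02]
force: [-0.4, -0.1, 0.3]
grip_width: 0.0006
finger_force: 0.0
time_s: 4.67
tool_pos: [0.568, -0.1811, 0.0293]
tool_rot: [3.141, 0.0, 3.02]
force: [-0.5, -0.8, -0.2]
grip_width: -0.0003
finger_force: 0.1
```

```bash
for i in 1 2; do python3 -m pendant '{"angular":[[0,0,0],[0,0,0],[0,0,0]],"translation":[[-2,0,0],[-4,0,0],[-4,0,0]],"hand":[1,1,1]}' | grep -E 'pos|force'; done
```

```text
tool_pos: [0.572, -0.1816, 0.0293]
force: [-0.9, 0.1, 0.6]
finger_force: 0.2
tool_pos: [0.5724, -0.1816, 0.0292]
force: [-16.7, 1.9, 10.8]
finger_force: 8.3
```

A firm stop at 17 N. Backing off and lifting.

```bash
python3 -m pendant '{"angular":[[0,0,0],[0,0,0],[0,0,0],[0,0,0],[0,0,0],[0,0,0],[0,0,0],[0,0,0],[0,0,0]],"translation":[[8,0,0],[20,0,0],[35,0,0],[40,0,-20],[40,0,-50],[40,0,-80],[40,0,-110],[40,0,-130],[40,0,-130]],"hand":[1,1,1,1,1,1,1,1,1]}' | grep pos
python3 - <<'E'
from h import *
b=cams.snapshot("scene"); 
for s,c,p in blobs("scene","blue",b): print(s,c)
u=np.array([np.cos(np.radians(7.2)),np.sin(np.radians(7.2))]); p=np.array([.5778,.1832])+.024*u; print(p)
go(p[0],p[1],.13,187.2)
E
```

```text
tool_pos: [0.5379, -0.1782, 0.1641]
[191 227  39  27 462] [210.01298701 239.99134199]
[194 232  52  26  65] [218.81538462 244.55384615]
[0.60161075 0.186208  ]
shift mm [-19.6 369.2  31.2] turn [-0.002  0.005 -0.247] t 5.9667 pos [ 0.5372 -0.1778  0.1617] F [ 0.5  0.6 -1. ]
```

```bash
python3 -m pendant '{"angular":[[0,0,-0.1],[0,0,-0.2],[0,0,-0.247],[0,0,-0.247],[0,0,-0.247],[0,0,-0.247],[0,0,-0.247],[0,0,-0.247],[0,0,-0.247],[0,0,-0.247],[0,0,-0.247],[0,0,-0.247]],"translation":[[-20,369,0],[-20,369,0],[-20,369,0],[-20,369,0],[-20,369,0],[-20,369,0],[-20,369,0],[-20,369,0],[-20,369,0],[-20,369,15],[-20,369,31],[-20,369,31]],"hand":[1,1,1,1,1,1,1,1,1,1,1,1]}' | grep -E "pos|time"
python3 - <<'E'
from h import *
a=cams.snapshot("scene")[80:230,230:410]; b=cams.snapshot("top")[150:280,190:290]
cv2.imwrite('pics/c2.png',np.hstack([cv2.resize(a,(540,450)),cv2.resize(b,(260,450)) ]))
go(.6016,.1862,.028,187.2)
E
```

```text
time_s: 6.97
tool_pos: [0.5987, 0.1873, 0.1239]
shift mm [-1.9 -0.5 99.1] turn [-0.    -0.002 -0.   ] t 7.0667 pos [0.5999 0.1865 0.1271] F [ 0.6 -0.2  1.5]
```

View pics/c2.png

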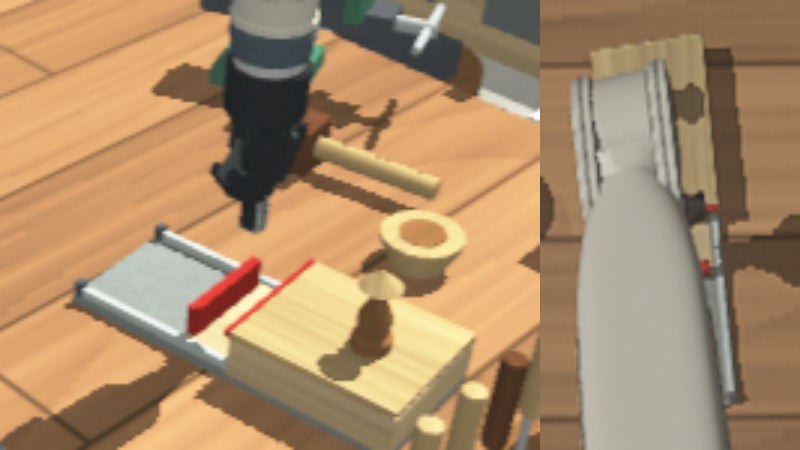

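The fingers hover over the red tray's well, with tips at about (253,225) in the left crop and the lip at (225,297) below. Descending.

```bash
python3 -m pendant '{"angular":[[0,0,0],[0,0,0],[0,0,0],[0,0,0],[0,0,0],[0,0,0],[0,0,0]],"translation":[[0,0,20],[0,0,40],[0,0,60],[0,0,76],[0,0,88],[0,0,98],[0,0,98]],"hand":[1,1,1,1,1,1,1]}'
python3 - <<'E'
from h import *
a=cams.snapshot("scene")[110:210,240:400]
cv2.imwrite('pics/c3.png',cv2.resize(a,(800,500)))
go(.6016,.1862,.028,187.2)
E
```

```text
time_s: 7.65
tool_pos: [0.6, 0.1859, 0.029]
tool_rot: [-3.142, -0.002, -3.017]
force: [-0.1, 0.3, -0.2]
grip_width: -0.0002
finger_force: 0.0
shift mm [-1.2 -0.   2.1] turn [-0.    -0.001 -0.001] t 7.7 pos [0.6005 0.1861 0.0301] F [-0.1  0.8  0.7]
```

View pics/c3.png

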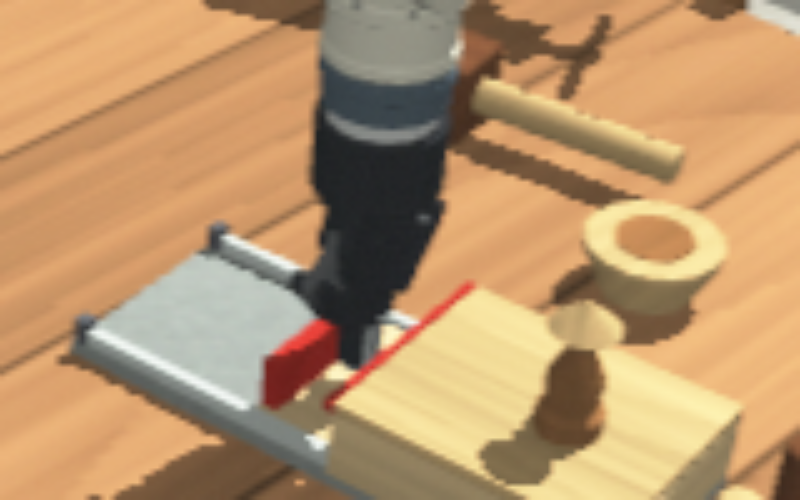

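The tips are down in the well behind the red lip, at about (360,345) with the lip at (300,365). Drawing slowly along tool +x.

```bash
python3 -m pendant '{"angular":[[0,0,0],[0,0,0],[0,0,0],[0,0,0],[0,0,0],[0,0,0],[0,0,0],[0,0,0],[0,0,0],[0,0,0],[0,0,0],[0,0,0],[0,0,0],[0,0,0],[0,0,0],[0,0,0],[0,0,0],[0,0,0],[0,0,0],[0,0,0]],"translation":[[3,0,0],[6,0,0],[8,0,0],[9,0,0],[10,0,0],[11,0,0],[12,0,0],[13,0,0],[14,0,0],[16,0,0],[18,0,0],[21,0,0],[24,0,0],[27,0,0],[30,0,0],[33,0,0],[36,0,0],[39,0,0],[41,0,0],[42,0,0]],"hand":[1,1,1,1,1,1,1,1,1,1,1,1,1,1,1,1,1,1,1,1]}' | grep -E "pos|force|time"
python3 -m pendant '{"angular":[[0,0,0],[0,0,0],[0,0,0],[0,0,0],[0,0,0],[0,0,0],[0,0,0],[0,0,0],[0,0,0],[0,0,0],[0,0,0],[0,0,0],[0,0,0],[0,0,0],[0,0,0],[0,0,0],[0,0,0],[0,0,0],[0,0,0],[0,0,0]],"translation":[[1,0,0],[3,0,0],[6,0,0],[9,0,0],[12,0,0],[15,0,0],[18,0,0],[21,0,0],[24,0,0],[27,0,0],[30,0,0],[33,0,0],[36,0,0],[39,0,0],[42,0,0],[45,0,0],[48,0,0],[51,0,0],[53,0,0],[54,0,0]],"hand":[1,1,1,1,1,1,1,1,1,1,1,1,1,1,1,1,1,1,1,1]}' | grep -E "pos|force|time"
python3 - <<'E'
from h import *
a=cams.snapshot("scene")[110:230,220:400]
cv2.imwrite('pics/c4.png',cv2.resize(a,(780,520)))
E
```

```text
time_s: 9.37
tool_pos: [0.5584, 0.1813, 0.0303]
force: [2.2, -0.0, -0.1]
finger_force: 1.0
time_s: 11.03
tool_pos: [0.5049, 0.1746, 0.0303]
force: [1.6, -0.9, 0.4]
finger_force: 1.0
```

View pics/c4.png

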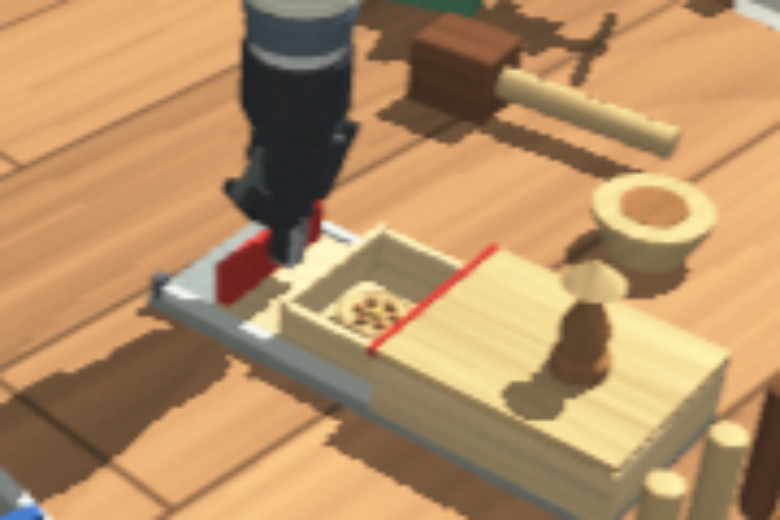

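The tray is about 80 mm out and a medallion at (375,310) is riding with it. Continuing, slower towards the stop.

```bash
python3 -m pendant '{"angular":[[0,0,0],[0,0,0],[0,0,0],[0,0,0],[0,0,0],[0,0,0],[0,0,0],[0,0,0],[0,0,0],[0,0,0],[0,0,0],[0,0,0],[0,0,0],[0,0,0],[0,0,0],[0,0,0],[0,0,0],[0,0,0]],"translation":[[1,0,0],[3,0,0],[6,0,0],[9,0,0],[12,0,0],[15,0,0],[18,0,0],[20,0,0],[22,0,0],[24,0,0],[26,0,0],[27,0,0],[28,0,0],[29,0,0],[30,0,0],[31,0,0],[32,0,0],[32,0,0]],"hand":[1,1,1,1,1,1,1,1,1,1,1,1,1,1,1,1,1,1]}' | grep -E "pos|force|time"
for i in 1 2; do python3 -m pendant '{"angular":[[0,0,0],[0,0,0],[0,0,0],[0,0,0]],"translation":[[1,0,0],[2,0,0],[3,0,0],[3,0,0]],"hand":[1,1,1,1]}' | grep -E 'pos|force'; done
```

```text
time_s: 12.58
tool_pos: [0.4732, 0.1706, 0.0302]
force: [1.9, -0.4, -0.7]
finger_force: 0.4
tool_pos: [0.4703, 0.1702, 0.0303]
force: [0.3, -0.4, -1.5]
finger_force: 0.5
tool_pos: [0.4673, 0.1698, 0.0303]
force: [0.2, 0.6, -0.5]
finger_force: 0.5
```

```bash
for i in 1 2 3; do python3 -m pendant '{"angular":[[0,0,0],[0,0,0],[0,0,0]],"translation":[[1,0,0],[2,0,0],[2,0,0]],"hand":[1,1,1]}' | grep -E 'pos|force: \['; done
```

```text
tool_pos: [0.4653, 0.1696, 0.0303]
force: [1.4, 0.4, -1.8]
tool_pos: [0.4641, 0.1694, 0.0304]
force: [3.9, 0.8, -2.6]
tool_pos: [0.4641, 0.1694, 0.0306]
force: [12.2, 2.3, -8.2]
```

The tray is at its stop (12 N, no more travel). Unhooking, lifting and checking.

```bash
python3 -m pendant '{"angular":[[0,0,0],[0,0,0],[0,0,0],[0,0,0],[0,0,0],[0,0,0],[0,0,0],[0,0,0],[0,0,0],[0,0,0],[0,0,0],[0,0,0]],"translation":[[-4,0,0],[-10,0,0],[-14,0,0],[-15,0,0],[-15,0,-15],[-15,0,-40],[-15,0,-70],[-15,0,-105],[-15,0,-140],[-15,0,-170],[-15,0,-180],[-15,0,-180]],"hand":[1,1,1,1,1,1,1,1,1,1,1,1]}' | grep -E 'pos|force: \[|time'
python3 - <<'E'
from h import *
a=cams.snapshot("scene"); print([(s,c) for s,c,p in blobs("scene","blue",a)])
cv2.imwrite('pics/c5.png',cv2.resize(a[100:350,40:420],(798,525)))
E
```

```text
time_s: 15.0
tool_pos: [0.4774, 0.1712, 0.2128]
force: [0.4, 0.6, -0.4]
[(array([191, 227,  39,  27, 461], dtype=int32), array([210.05422993, 239.97396963])), (array([194, 232,  52,  26,  66], dtype=int32), array([218.57575758, 244.68181818]))]
```

View pics/c5.png

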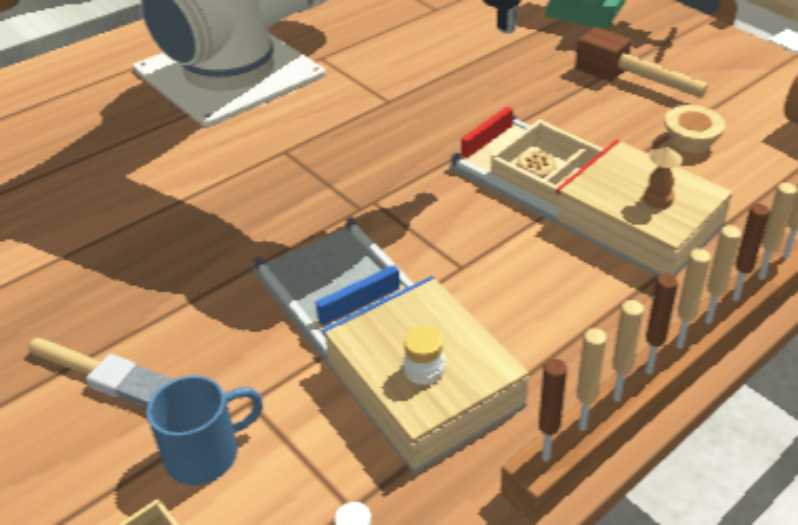

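The blue tray is flush home (lip at (358,293)). The red tray is at its stop posts (lip at (487,130)) with a medallion visible in it, and nothing else has moved. Handing in.

```bash
python3 -c "
from station import robot
print(robot.sign_off())"
```

```text
the job is handed in; nothing more can be done
None
```

I pushed the blue tray home, then drew the red tray out to its stop and handed in at about 15 s; one medallion shows in the red tray, but I never saw the second.

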